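# Ready the glue station: stray pulleys into the row, pot slid to the orange ring

## Task

Clear the two stray pulleys off the grey plate and set them flat on the two empty circles of the green board, so that all three pulleys stand in an even row. Also slide the lidded glue pot across the plate, without lifting or tipping it, until it stands centred on the orange ring with its handle over the orange stripe. Do not disturb the jar, the stack of rubber rings, the basket or the pulley already in the row.

Things in the scene. Friction and masses are not known exactly. Their poses are not given: they have to be found in the camera images.
- plate: Fixed flat grey bench warmer plate (switched off, cold), 310 mm (its x) by 560 mm (its y), 10 mm thick, lying on the bench; origin at the centre of its underside, top 10 mm above the bench. It carries three painted round stations about 200 mm apart along its y.
- station_orange: The wanted station: flat orange painted ring on the plate, 112 mm outer and 94 mm inner diameter, with an orange stripe 16 mm wide running out from it along its own -x to show where the pot's handle must point. No height. Origin: ring centre on the plate's top. Any of the three places may be orange; its yaw varies.
- stripe_end (a point): Outer end of the orange stripe, 130 mm from the orange ring's centre along its -x: the spot that must lie below the end of the pot's handle.
- station_start: White painted ring, same size, no stripe, no height: where the pot stands at first. Origin: ring centre on the plate's top face.
- station_spare: The other white painted ring, same size, no stripe, no height; a stray pulley lies on or near it at first. Origin: ring centre on the plate's top face.
- pot: Loose steel glue pot, 0.3 to 0.6 kg, rigid, lid fixed: body 96 mm across, 50 high, blue lid top at 54; on it a centred black bar grip 60 mm long (pot's x), 16 wide, 54 to 82 mm above the bottom: pinch across its width, fingertips above the lid. A side handle 18 mm wide runs along the pot's -x to 130 mm from the centre, 37 to 51 mm above the bottom. Origin: centre of underside.
- handle_end (a point): End of the pot's side handle, 130 mm from the pot's axis along its -x, 44 mm above its bottom.
- row_board: Fixed green board, 250 mm along its x by 84 mm, 6 mm thick, on the bench at the left or right of the plate, with three white painted circles (66 mm) in a row 80 mm apart along its x. Origin: centre of its underside.
- spot0 (a point): Centre of the first circle of the row, the one nearest the robot, on the board's top face; a pulley already stands here.
- spot1 (a point): Centre of the middle circle of the row, on the board's top face; empty at first.
- spot2 (a point): Centre of the last circle of the row, farthest from the robot, on the board's top face; empty at first.
- pulley_row: The pulley already standing on the first circle of the row: same as the stray ones. Leave it there.
- pulley_a: Loose stray pulley, 60 mm aluminium disc 14 mm thick with a black groove, about 90 g, and an upright brass hub 18 mm in diameter on top, from 14 to 32 mm above its underside, to pinch it by. Lies flat on the plate on or near the orange station at first. Origin: centre of its underside.
- pulley_b: The other stray pulley, identical, lies flat on the plate on or near the spare white station at first. Origin: centre of its underside.
- ring_stack: Bystander: loose stack of black rubber rings with a red core, moving as one piece, 42 mm across, 28 mm high, 120 g, standing on the plate between two stations. Origin: centre of its underside.
- jar: Bystander: small amber jar with a white lid, 42 mm across, 28 mm high, 120 g, standing on the plate between two stations. Origin: centre of its underside.
- basket: Bystander: loose blue plastic basket full of small pulleys, 178 mm along its x by 118 mm over its rim, 60 mm high, 0.9 kg, on the bench at the plate's other side from the row board. Origin: centre of its underside.

How it is judged:
At the end, for the whole second after the job is handed in: One pulley flat and still on each circle of the row (the first one on its own), within 9 mm of its centre; pot upright and still, within 12 mm of the orange ring's centre, handle end within 24 mm of the stripe end; jar, ring stack, basket within 15 mm of where they stood (((horizontal distance between pulley_a and spot1 below 0.009 m and horizontal distance between pulley_b and spot2 below 0.009 m) or (horizontal distance between pulley_a and spot2 below 0.009 m and horizontal distance between pulley_b and spot1 below 0.009 m)) and horizontal distance between pulley_row and spot0 below 0.009 m and angle between each of pulley_row, pulley_a, pulley_b's own z axis and vertical below 0.08 rad and height (world z) of each of pulley_row, pulley_a, pulley_b below 0.01 m and linear speed of each of pulley_row, pulley_a, pulley_b, pot below 0.02 m/s and horizontal distance between pot and station_orange below 0.012 m and horizontal distance between handle_end and stripe_end below 0.024 m and angle between pot's own z axis and vertical below 0.05 rad and height (world z) of pot below 0.014 m and distance of each of ring_stack, jar, basket from where it was at the start of the episode below 0.015 m); the robot touches nothing.
It fails at once if the pot is lifted more than 8 mm off the plate (height (world z) of pot above 0.018 m).
It fails at once if the pot is tipped by more than 0.15 rad (angle between pot's own z axis and vertical above 0.15 rad).
It fails at once if the pulley already in the row is moved by more than 12 mm (distance of pulley_row from where it was at the start of the episode above 0.012 m).
It fails at once if the jar, the ring stack or the basket is moved by more than 15 mm (distance of any of ring_stack, jar, basket from where it was at the start of the episode above 0.015 m).
It also fails if it takes over 67 s, if anything falls off the work surface, if the arm or the gripper's body presses on something with over 40 N, if the wrist force passes 120 N, or if a joint passes its speed limit or range.

## Robot

A 6-joint arm with a two-finger parallel gripper is mounted at the origin on the work surface. World frame = base frame: x ahead of the robot, y to its left, z up, the work surface at z = 0. Lengths are in m, angles in rad, forces in N, time in s.
With the tool pointing down it reaches from about 0.35 to 0.975 m from the base axis. Payload 4.9 kg.
Tool frame: the origin (TCP) lies at the very end of the fingers, on their centre line; the grasp point (between the pads) lies 19 mm behind it; x points along the fingers, y is the direction in which the jaws open and shut, and the axes are right-handed (so a half turn about x gives the same grasp; the last joint's range is limited). The gripper opens to 85 mm and grips with 20 to 120 N. Pads are 22 mm wide; open, the fingers measure 114 mm over their backs; the gripper's body (76 mm by 85 mm) begins 54 mm behind the grasp point. The pads swing forward as they close: fully open they stand 13 mm farther back than shut.
Start: joints at [1.04, 0.053, 1.613, -0, 1.476, -0.119], TCP at [0.25, 0.573, 0.231] pointing down, gripper open.
Joint ranges: [-3.01, 3.01], [-1.01, 2.22], [0.06, 2.58], [-1.02, 4.17], [0.09, 2.62], [-3.14, 3.14]. Speed limits (rad/s): [2.57, 2.57, 3.14, 3.14, 3.14, 3.14].

## Interface

Orientations are given as a unit quaternion [w, x, y, z].
In Python, from plant import manip gives the robot as it stands.
- The arm moves only by the tool play_rows, never from a script. Its argument "plan" is a list of rows, each a list of 5 numbers: the shift along the tool's x, y, z in mm, then the turn about the tool's x in rad, then the closure, from -1 (fully open) to 1 (shut). A call has 1 to 8 rows; each row is the pose to reach, as a shift and turn from the pose commanded when the call began, along the tool's axes at that moment; what a row does not reach only later rows make up. A row lasts 1/8 s, in which the tool goes at most 62.5 mm and 10.7 degrees, less where a joint would pass 70% of its speed; a pose out of reach is approached as far as the arm can. A call with a gripper value outside its range is refused whole. The fingers move at their own pace and stop on an object; the grip force is fixed at half the most. Time passes only in rows, so rows that repeat a pose let the fingers close. It gives the time, the measured TCP pose, the force and the opening at its end, in the units of the state.
- manip.state(): the state, without advancing time (a new reading comes with each control period).
- manip.grab_frame(name): name is "scene" or "side" or "wrist"; returns a dict with "img" (400x640x3 uint8, red, green, blue), "range_z" (400x640 float32, m along the optical axis (not along the pixel's ray), 0 where there is no reading), "fx", "fy", "cx", "cy" (pixels), "origin" and "rotation" of the camera in the world. Camera axes: x right, y up, looking along -z (the intrinsics and any distortion apply to the point x, -y, -z); pixel columns grow to the right and rows downward; lengths in m; the calibration is good to about 2 mm. The wrist camera is an equidistant fisheye: a pixel r from the principal point sees the ray r / f radians off the axis. A picture is of the moment at which its call begins.
- manip.job_done(): hands the job in, once; it reports no verdict.
The state is a dict: "time": time; "joint_pos": joint angles; "joint_vel": joint speeds; "joint_efforts": joint torques, N m; "tool_pos": TCP position; "tool_rot": TCP orientation; "contact_force": force on the tool from outside, world axes, zero at the start; "ft_torque": the same for the moment, N m; "gripper_width": opening from 0.0 (shut) to 1.0 (fully open).
Only numpy, scipy, OpenCV 4.12 (cv2) and the standard library are available. Lean on these libraries where they do the work, as an engineer would, in place of code of your own. Each camera call takes 0.05 s, during which the arm holds its last target. There are 200 camera calls.

## Working session

There is one attempt and no reset: what is moved stays moved. The work goes in short steps, Python scripts to look and compute and a tool call to move; the robot and the scene stay as the last step left them, time stands still between calls to the robot, and variables do not carry over. Pictures are saved under pics/ and viewed, about 8 in all and at most 12, crops included, and the job is handed in when it is done.

Besides the shell and the picture viewer there is one more tool, called after ">>>" by a JSON object that holds its "fn" and its "kwargs". play_rows: Moves the arm, as the interface text tells. Its arguments: {"type":"object","properties":{"plan":{"type":"array"}},"required":["plan"]}

```bash
mkdir -p pics
cat > h.py <<'E'
import numpy as np, cv2
from plant import manip
def grab(n):
    f=manip.grab_frame(n); f['o']=np.array(f['origin'],float); R=np.array(f['rotation'],float)
    if R.shape!=(3,3):
        from scipy.spatial.transform import Rotation as Q
        R=Q.from_quat(R,scalar_first=True).as_matrix()
    f['R']=R; return f
def ray(f,u,v):
    a=(np.asarray(u,float)-f['cx'])/f['fx']; b=(np.asarray(v,float)-f['cy'])/f['fy']
    if f.get('fish'):
        r=np.hypot(a,b)+1e-9; d=np.stack([np.sin(r)*a/r,-np.sin(r)*b/r,-np.cos(r)],-1)
    else: d=np.stack([a,-b,-np.ones_like(a)],-1)
    return d@f['R'].T
def onz(f,u,v,z):
    d=ray(f,u,v); return f['o']+d*((z-f['o'][2])/d[...,2])[...,None]
def cloud(f):
    v,u=np.mgrid[:400,:640]; d=ray(f,u,v)
    k=f['range_z']/ (-(d@f['R'])[...,2]); return f['o']+d*k[...,None]
E
python3 - <<'E'
from h import *
print(manip.state())
fs={}
for n in ['scene','side']:
    f=grab(n); print(n,f['fx'],f['cx'],f['cy'],f['o'],f['R'].tolist(),[k for k in f]); fs[n]=f
np.save('f0.npy',fs,allow_pickle=True)
f=grab('wrist');print(f['fx'],f['cx'],f['cy'],f['o'],f['R'].tolist())
im=np.vstack([fs['scene']['img'],fs['side']['img']])
cv2.imwrite('pics/a.png',im[:400,:,::-1]);cv2.imwrite('pics/b.png',im[400:,:,::-1])
E
```

```text
{'time': 0.0, 'joint_pos': array([ 1.03998752e+00,  5.33490058e-02,  1.61426514e+00, -3.64916766e-05,
        1.47597408e+00, -1.19029273e-01]), 'joint_vel': array([ 0.00170555,  0.00093415,  0.0006971 , -0.00092289,  0.00030911,
        0.00190617]), 'joint_efforts': array([-9.32474832e-04, -3.93717992e+01, -3.70159185e+01, -1.92567295e-04,
        7.33432593e-03,  1.28542510e-05]), 'tool_pos': array([0.24986799, 0.57221993, 0.23008511]), 'tool_rot': array([ 0.69195916,  0.14388565,  0.69238528, -0.14523109]), 'contact_force': array([ 0.27567622,  1.1189401 , -0.60892215]), 'ft_torque': array([ 0.06306254, -0.0437947 , -0.02487374]), 'gripper_width': 0.9965961880776837}
scene 416.64122329578896 315.5447771360286 205.52932745456962 [1.06016911 0.57017269 0.58236551] [[-0.7496580081559153, -0.383552388636122, 0.5393518665762], [0.661681281046038, -0.41735328568965524, 0.6228917379748454], [-0.01381134030353176, 0.8238348135977106, 0.5666616687084506]] ['img', 'range_z', 'fx', 'fy', 'cx', 'cy', 'origin', 'rotation', 'o', 'R']
side 520.4077848447215 317.1139890049821 200.83464796148098 [-0.20312914  0.8141315   1.04239134] [[-0.7466834737014094, 0.42247401165301857, -0.5137893533141791], [-0.6649525574370732, -0.4942533569012914, 0.5599568872240979], [-0.017374880117375147, 0.759756098145721, 0.649975987919013]] ['img', 'range_z', 'fx', 'fy', 'cx', 'cy', 'origin', 'rotation', 'o', 'R']
309.70691628693146 321.15084678449983 199.81859719422098 [0.17740359 0.60385727 0.37333505] [[0.3994117332159684, -0.8736348136710302, -0.2779073221622648], [0.9167707030323872, 0.3801809778028758, 0.12244959035599966], [-0.0013211475765290692, -0.30368509423222273, 0.952771545602747]]
```

View pics/a.png

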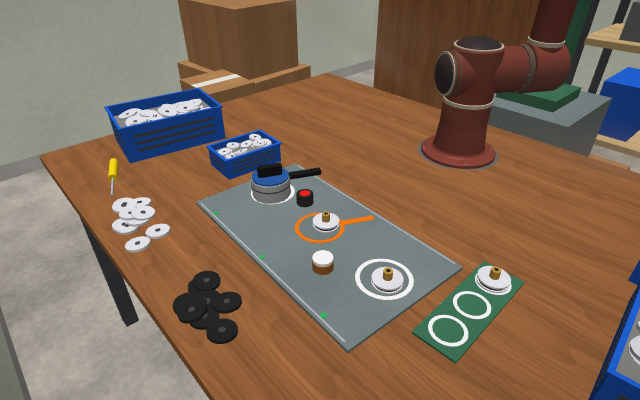

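View pics/b.png

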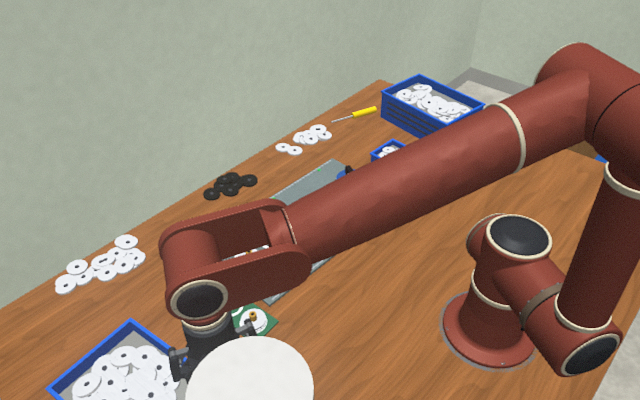

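The scene view shows it all: pot (271,185) with its handle toward (320,173), ring stack (305,197), orange ring (320,227) with pulley A on it and stripe to (373,217), jar (323,262), pulley B (388,280), board with its pulley (494,277) and empty circles at (472,305) and (448,330). The side view is mostly blocked by the arm.

```bash
cat > m.py <<'E'
from h import *
def hsv(f): return cv2.cvtColor(f['img'],cv2.COLOR_RGB2HSV)
def blob(m,lo=30):
    n,l,s,c=cv2.connectedComponentsWithStats(m.astype(np.uint8)); 
    return sorted([(int(s[i,4]),c[i].round(1).tolist(),l==i) for i in range(1,n) if s[i,4]>=lo],key=lambda t:-t[0])
E
python3 - <<'E'
from m import *
f=np.load('f0.npy',allow_pickle=True).item()['scene']; H=hsv(f); h,s,v=[H[...,i].astype(int) for i in range(3)]
P=cloud(f); roi=np.zeros(h.shape,bool); roi[130:365,190:530]=1
# orange
og=roi&(h>8)&(h<17)&(s>220)&(v>180)
b=blob(og); print([(x[0],x[1]) for x in b[:4]])
vv,uu=np.nonzero(og&(P[...,2]<.016)); W=onz(f,uu,vv,.01)[:,:2]
# ring fit: robust circle fixed radius 51.5 by least squares
from scipy.optimize import least_squares
c0=np.median(W,0)
r=least_squares(lambda c:np.hypot(*(W-c).T)-.0515,c0,loss='soft_l1',f_scale=.003).x
d=np.hypot(*(W-r).T); st=W[d>.065]; 
print('ring',r,'stripe dir',np.degrees(np.arctan2(*(st.mean(0)-r)[::-1])),'far',d.max())
# green board
g=roi&(h>50)&(h<85)&(s>90); G=blob(g)[0]; hull=cv2.convexHull(np.argwhere(G[2])[:,::-1].astype(np.int32))
Q=onz(f,hull[:,0,0],hull[:,0,1],.006)[:,:2]; (c,sz,a)=cv2.minAreaRect((Q*1000).astype(np.float32)); print('board',c,sz,a)
# white on the board/plate
wh=roi&(s<40)&(v>200)
for n,c,m in blob(wh,60):
    y,x=np.nonzero(m); p=P[m]; print('white',n,c,'z',np.percentile(p[:,2],[5,50,95]).round(4)); 
    W=onz(f,x,y,np.median(p[:,2]))[:,:2]*1000; print('   rect',cv2.minEnclosingCircle(W.astype(np.float32)))
br=roi&(h>12)&(h<25)&(s>120)&(v<220)&(P[...,2]>.018)&(P[...,2]<.06)
for n,c,m in blob(br,15): print('brass',n,c,P[m].mean(0).round(4),P[m][:,2].max())
# generic clusters above plate
up=roi&(P[...,2]>.016)&(P[...,2]<.12)
for n,c,m in blob(up,60):
    p=P[m]; t=p[p[:,2]>p[:,2].max()-.006]; print('up',n,c,'zmax',p[:,2].max().round(4),'top',t.mean(0).round(4),'xy',p[:,:2].min(0).round(3),p[:,:2].max(0).round(3))
E
```

```text
[(338, [331.6, 227.2])]
ring [0.55893943 0.01135721] stripe dir 153.42764031315244 far 0.12306877596790212
board (515.1876220703125, 363.25689697265625) (251.2396697998047, 83.59642791748047) 2.7769761085510254
white 540 [384.4, 280.0] z [0.0089 0.0108 0.0124]
   rect ((581.5618896484375, 215.0041046142578), 55.868072509765625)
white 495 [493.7, 279.5] z [0.0064 0.0198 0.0215]
   rect ((440.50701904296875, 361.8094177246094), 38.20094680786133)
white 418 [387.0, 278.8] z [0.0226 0.0243 0.0257]
   rect ((587.8655395507812, 228.1324462890625), 30.675922393798828)
white 336 [447.7, 330.5] z [0.005  0.0066 0.0084]
   rect ((592.5388793945312, 366.15533447265625), 32.80299377441406)
white 279 [471.7, 304.9] z [0.0052 0.0068 0.0083]
   rect ((512.7640991210938, 362.4555969238281), 32.65761947631836)
white 244 [325.5, 220.8] z [0.0228 0.0242 0.0258]
   rect ((549.3081665039062, 14.405983924865723), 29.74203872680664)
white 229 [322.4, 256.9] z [0.0368 0.0382 0.0397]
   rect ((649.3718872070312, 113.81511688232422), 20.64617347717285)
white 192 [255.4, 140.9] z [0.0518 0.0568 0.0617]
   rect
[... 910 characters left out ...]
0415] xy [0.558 0.197] [0.618 0.257]
up 609 [493.7, 277.1] zmax 0.0405 top [0.4343 0.3576 0.0379] xy [0.401 0.328] [0.464 0.388]
up 513 [226.5, 302.2] zmax 0.0273 top [0.8479 0.0782 0.0232] xy [0.818 0.045] [0.87  0.099]
up 414 [322.3, 261.1] zmax 0.041 top [0.6505 0.1144 0.0381] xy [0.629 0.093] [0.671 0.135]
up 385 [325.5, 220.6] zmax 0.0451 top [0.5515 0.0156 0.0421] xy [ 0.519 -0.016] [0.581 0.045]
up 300 [203.9, 134.2] zmax 0.0558 top [ 0.5654 -0.5724  0.0534] xy [ 0.465 -0.578] [ 0.58  -0.556]
up 242 [200.9, 280.1] zmax 0.0218 top [ 0.8498 -0.0105  0.0177] xy [ 0.825 -0.034] [0.868 0.018]
up 238 [304.3, 196.6] zmax 0.0409 top [ 0.5281 -0.0854  0.0378] xy [ 0.507 -0.107] [ 0.547 -0.066]
```

```bash
cat > g.py <<'E'
import sys
from h import *
from scipy.spatial.transform import Rotation as Q
def go(x,y,z,yaw=None):
    """shift (mm, tool axes) and turn to bring TCP to x,y,z (mm) with jaws (tool y) along yaw deg (mod 180)"""
    s=manip.state(); R=Q.from_quat(s['tool_rot'],scalar_first=True).as_matrix()
    d=R.T@(np.array([x,y,z])-1000*np.array(s['tool_pos']))
    cur=np.degrees(np.arctan2(R[1,1],R[0,1])); t=0 if yaw is None else -((yaw-cur+90)%180-90)
    print('t',round(s['time'],2),'tcp',(1000*s['tool_pos']).round(1),'x_tool',R[:,0].round(3),'jaw yaw',cur.round(1),'j6',s['joint_pos'][5].round(2),'w',round(s['gripper_width'],3),'F',np.round(s['contact_force'],1),'| row',d.round(1),np.radians(t).round(3))
if __name__=='__main__': go(*[float(a) for a in sys.argv[1:]])
E
python3 g.py 551 15 120 90
python3 - <<'E'
from m import *
f=np.load('f0.npy',allow_pickle=True).item()['scene']; H=hsv(f); h,s,v=[H[...,i].astype(int) for i in range(3)]
P=cloud(f); sub=np.zeros(h.shape,bool); sub[155:212,245:330]=1
m=sub&(h>100)&(h<125)&(s>120)&(P[...,2]>.05); m=blob(m)[0][2]; print('lid',P[m].mean(0),P[m].min(0),P[m].max(0))
k=sub&(v<60)&(P[...,2]>.045)
for n,c,q in blob(k,10): 
    p=P[q]; print('black',n,c,p.min(0).round(3),p.max(0).round(3),p.mean(0).round(3))
    t=p[p[:,2]>p[:,2].max()-.005][:,:2]*1000; print(cv2.minAreaRect(t.astype(np.float32)))
b=(P[...,2]>.045)&(P[...,2]<.075)&(h>100)&(h<125)&(P[...,1]<-.25)&(P[...,1]>-.5)&(P[...,0]>.3)&(P[...,0]<.75)
print('basket',cv2.minAreaRect((P[b][:,:2]*1000).astype(np.float32)))
E
```

```text
t 0.15 tcp [249.9 572.3 230.3] x_tool [-0.001 -0.001 -1.   ] jaw yaw 66.4 j6 -0.12 w 0.999 F [0.7 0.7 1.1] | row [ 110.9 -390.1  499. ] -0.412
lid [ 0.57244346 -0.15883253  0.06580859] [ 0.51669938 -0.21670508  0.05884637] [1.06016911 0.57017269 0.58236551]
black 291 [269.2, 169.8] [ 0.534 -0.193  0.065] [1.06  0.57  0.582] [ 0.569 -0.165  0.086]
((1060.1690673828125, 570.1726684570312), (0.0, 0.0), 0.0)
black 219 [304.5, 172.9] [ 0.447 -0.159  0.048] [ 0.525 -0.113  0.064] [ 0.486 -0.133  0.058]
((484.45220947265625, -136.14146423339844), (16.773147583007812, 81.4906005859375), 63.915489196777344)
basket ((509.11541748046875, -371.860595703125), (124.64093780517578, 181.22035217285156), 86.22929382324219)
```

>>> {"fn": "play_rows", "kwargs": {"plan": [[0,-390,499,-0.412,-1],[0,-390,499,-0.412,-1],[0,-390,499,-0.412,-1],[0,-390,499,-0.412,-1],[0,-390,499,-0.412,-1],[0,-390,499,-0.412,-1],[0,-390,499,-0.412,-1],[0,-390,499,-0.412,-1]]}}

```text
time: 1.15
tool_pos: [0.4867, 0.1343, 0.2312]
tool_rot: [0.707, -0.0, 0.707, 0.0]
contact_force: [1.0, 0.4, 0.1]
gripper_width: 0.996
```

```bash
python3 g.py 551 15 120 90
```

```text
t 1.15 tcp [486.7 134.3 231.2] x_tool [ 0.  0. -1.] jaw yaw 90.0 j6 -1.45 w 0.996 F [1.  0.4 0.1] | row [ 111.2 -119.3   64.3] 0.0
```

>>> {"fn": "play_rows", "kwargs": {"plan": [[111,-119,64,0,-1],[111,-119,64,0,-1],[111,-119,64,0,-1],[111,-119,64,0,-1],[111,-119,64,0,-1]]}}

```text
time: 1.78
tool_pos: [0.5502, 0.0175, 0.1206]
tool_rot: [0.707, 0.0, 0.707, 0.0]
contact_force: [0.3, -0.0, -0.8]
gripper_width: 1.0
```

```bash
cat > w.py <<'E'
from m import *
import sys
f=grab('wrist'); f['fish']=1; np.save('w_%s.npy'%sys.argv[1],f,allow_pickle=True)
cv2.imwrite('pics/w_%s.png'%sys.argv[1],f['img'][...,::-1])
H=hsv(f); h,s,v=[H[...,i].astype(int) for i in range(3)]
wh=(s<45)&(v>170)
V,U=np.mgrid[:400,:640]; r=np.hypot(U-f['cx'],V-f['cy'])/f['fx']
ok=r<1.2
for nm,m,z in [('white',wh&ok,.024),('brass',(h>12)&(h<25)&(s>110)&(v<230)&ok,.042),('orange',(h>8)&(h<17)&(s>215)&(v>180)&ok,.01),('blue',(h>100)&(h<125)&(s>120)&ok,.064)]:
    for n,c,q in blob(m,120)[:7]:
        y,x=np.nonzero(q); W=onz(f,x,y,z)[:,:2]*1000; (cx,cy),R=cv2.minEnclosingCircle(W.astype(np.float32))
        print(nm,n,c,'z',z,'mean',W.mean(0).round(1),'circ',round(cx,1),round(cy,1),round(R,1))
E
python3 w.py 1; python3 g.py 551 15 28 90
```

```text
white 3485 [316.0, 198.5] z 0.024 mean [546.8  13.8] circ 547.9 14.1 30.9
white 3315 [512.8, 225.4] z 0.024 mean [574.6 205.7] circ 574.4 205.4 54.0
white 1023 [615.9, 100.4] z 0.024 mean [432.7 342.3] circ 431.9 343.1 38.1
white 984 [597.2, 362.1] z 0.024 mean [859.2 523.6] circ 853.6 540.7 99.3
white 619 [152.3, 179.6] z 0.024 mean [ 529.1 -131.8] circ 543.9 -143.1 44.8
white 468 [606.6, 165.7] z 0.024 mean [507.6 337.4] circ 508.4 339.9 31.0
white 405 [595.5, 227.3] z 0.024 mean [581.7 341.4] circ 583.1 343.4 31.0
brass 47332 [380.5, 91.2] z 0.042 mean [456.   92.6] circ 594.1 158.3 576.1
brass 5275 [43.8, 330.8] z 0.042 mean [ 750.2 -400.3] circ 779.7 -440.2 219.7
brass 4994 [330.1, 171.8] z 0.042 mean [521.9  24. ] circ 523.2 25.6 80.9
brass 1363 [468.0, 378.8] z 0.042 mean [770.9 197. ] circ 773.6 212.7 71.5
brass 916 [178.4, 375.7] z 0.042 mean [ 762.  -151.5] circ 765.1 -151.2 51.3
brass 421 [315.7, 204.8] z 0.042 mean [545.9  13.9] circ 546.2 13.7 10.7
brass 304 [532.9, 239.7] z 0.042 mean [581.5 219.3] circ 582.6 219.3 16.2
orange 581 [351.0, 244.1] z 0.01 mean [594.9  45. ] circ 585.5 34.5 41.2
orange 307 [260.3, 231.1] z 0.01 mean [582.  -36.9] circ 582.2 -32.0 24.7
blue 3968 [20.3, 166.4] z 0.064 mean [ 502.7 -281. ] circ 516.8 -303.3 103.4
blue 3962 [105.0, 224.6] z 0.064 mean [ 557.6 -165.6] circ 560.7 -175.4 46.9
t 1.82 tcp [550.6  17.9 121.4] x_tool [ 0.001  0.    -1.   ] jaw yaw 90.1 j6 -1.67 w 1.001 F [0.5 1.2 0.3] | row [93.4 -2.9  0.3] 0.001
```

View pics/w_1.png

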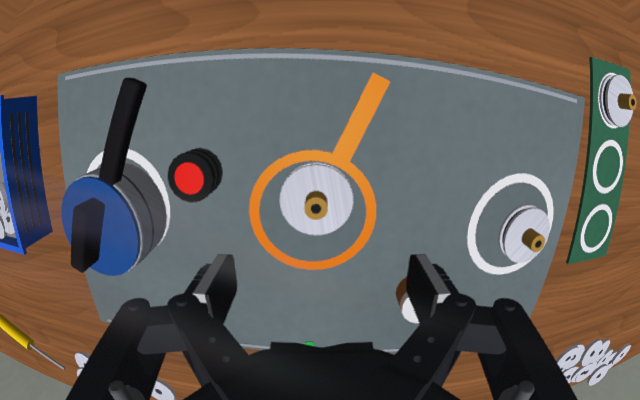

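The wrist view, nearly straight down, has pulley A at (316,199), orange ring (313,210), stripe end (382,78), ring stack (190,175), pot at left with its handle nearly parallel to the stripe, pulley B (525,237), and the board at right with empty circles (607,166) and (596,228). A lies at about (549,14.5) mm, and both views agree on that.

>>> {"fn": "play_rows", "kwargs": {"plan": [[50,-1,-1,0,-1],[50,-1,-1,0,-1],[50,-1,-1,0,-1]]}}

```text
time: 2.2
tool_pos: [0.5501, 0.0169, 0.0723]
tool_rot: [0.708, -0.001, 0.706, 0.0]
contact_force: [0.8, -0.4, -0.3]
gripper_width: 1.001
```

```bash
python3 g.py 549 14.5 28 90
```

```text
t 2.2 tcp [550.1  16.9  72.3] x_tool [ 0.002 -0.    -1.   ] jaw yaw 90.1 j6 -1.68 w 1.001 F [ 0.8 -0.4 -0.3] | row [44.3 -2.4 -1.2] 0.001
```

>>> {"fn": "play_rows", "kwargs": {"plan": [[44,-2,-1,0,-1],[44,-2,-1,0,-1],[44,-2,-1,0,-1],[44,-2,-1,0,1],[44,-2,-1,0,1],[44,-2,-1,0,1],[44,-2,-1,0,1],[44,-2,-1,0,1]]}}

```text
time: 3.2
tool_pos: [0.5486, 0.0142, 0.0269]
tool_rot: [0.707, -0.0, 0.707, 0.0]
contact_force: [-0.1, -0.0, 3.7]
gripper_width: 0.179
```

```bash
python3 g.py 593.5 366.5 28 90
```

```text
t 3.2 tcp [548.6  14.2  26.9] x_tool [ 0.001 -0.    -1.   ] jaw yaw 90.0 j6 -1.68 w 0.179 F [-0.1 -0.   3.7] | row [ -1.1 352.3  45. ] 0.0
```

>>> {"fn": "play_rows", "kwargs": {"plan": [[0,0,0,0,1],[0,0,0,0,1],[-80,0,0,0,1],[-80,0,0,0,1],[-80,0,0,0,1],[-80,0,0,0,1]]}}

```text
time: 3.95
tool_pos: [0.5466, 0.0144, 0.1039]
tool_rot: [0.706, 0.0, 0.708, 0.0]
contact_force: [0.3, 0.0, -2.5]
gripper_width: 0.183
```

```bash
python3 w.py 2 | grep -E 'white|brass'; python3 g.py 593.5 366.5 107 90
```

```text
white 3935 [321.2, 233.0] z 0.024 mean [566.1  14.9] circ 587.4 15.0 46.0
white 3223 [522.8, 235.2] z 0.024 mean [574.1 204.9] circ 574.3 204.9 54.1
white 1591 [589.3, 372.1] z 0.024 mean [849.9 479.7] circ 835.7 510.6 133.7
white 1035 [280.3, 61.3] z 0.024 mean [432.2 -17.3] circ 432.1 -25.6 140.1
white 956 [626.4, 105.3] z 0.024 mean [432.8 339.7] circ 432.6 340.6 36.9
white 884 [94.1, 385.4] z 0.024 mean [ 838.3 -334.6] circ 847.8 -333.6 63.7
white 687 [146.4, 187.7] z 0.024 mean [ 528.1 -131.9] circ 541.6 -141.9 43.7
brass 47251 [375.3, 93.2] z 0.042 mean [457.9  80.4] circ 593.0 157.3 551.1
brass 6057 [49.2, 338.8] z 0.042 mean [ 738.9 -369.4] circ 782.5 -412.0 238.7
brass 3671 [337.5, 159.2] z 0.042 mean [504.7  25.3] circ 512.1 15.5 76.8
brass 1142 [321.5, 266.4] z 0.042 mean [586.   15.1] circ 587.5 15.0 20.3
brass 334 [543.6, 250.5] z 0.042 mean [581.3 218.5] circ 581.7 219.2 17.4
brass 133 [634.8, 106.0] z 0.042 mean [433.5 330.2] circ 433.5 330.7 11.4
t 4.0 tcp [546.5  14.4 103.7] x_tool [-0.004  0.    -1.   ] jaw yaw 90.0 j6 -1.68 w 0.18 F [ 0.7 -0.4 -2. ] | row [ -3.4 352.1  47.1] 0.0
```

View pics/w_2.png

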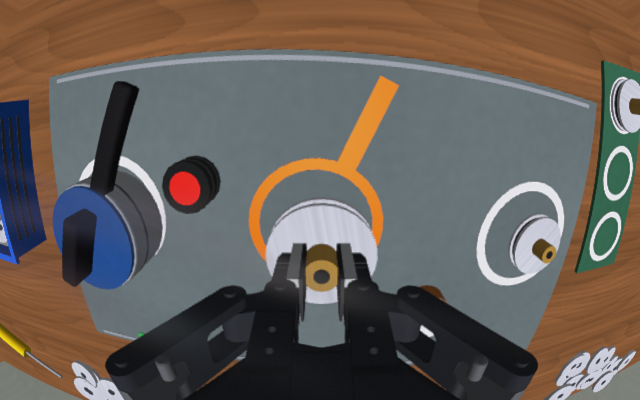

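Pulley A is gripped and lifted level (hub at (321,270), between the pads). Next I carry it to above spot2.

>>> {"fn": "play_rows", "kwargs": {"plan": [[0,352,45,0,1],[0,352,45,0,1],[0,352,45,0,1],[0,352,45,0,1],[0,352,45,0,1],[0,352,45,0,1],[0,352,45,0,1],[0,352,45,0,1]]}}

```text
time: 5.0
tool_pos: [0.5921, 0.3654, 0.1041]
tool_rot: [0.706, -0.001, 0.708, -0.001]
contact_force: [-1.3, 0.1, -1.9]
gripper_width: 0.18
```

```bash
cat > sp.py <<'E'
from m import *
import sys
f=grab('wrist'); f['fish']=1; np.save('w_%s.npy'%sys.argv[1],f,allow_pickle=True)
cv2.imwrite('pics/w_%s.png'%sys.argv[1],f['img'][...,::-1])
H=hsv(f); h,s,v=[H[...,i].astype(int) for i in range(3)]
g=(h>50)&(h<85)&(s>90); G=blob(g)[0]
W=onz(f,*np.nonzero(G[2])[::-1],.006)[:,:2]*1000
print('board',cv2.minAreaRect(W.astype(np.float32)))
for n,c,q in blob((s<45)&(v>150),100)[:10]:
    y,x=np.nonzero(q); W=onz(f,x,y,.006)[:,:2]*1000; cc,R=cv2.minEnclosingCircle(W.astype(np.float32))
    if R<60: print(n,c,'z.006 circ',np.round(cc,1),round(R,1), 'z.02',np.round(cv2.minEnclosingCircle(onz(f,x,y,.02)[:,:2].astype(np.float32)*1000)[0],1))
E
python3 sp.py 3; python3 g.py 593.5 366 24 93
```

```text
board ((519.9808959960938, 362.4602355957031), (192.06956481933594, 82.8988037109375), 2.8122076988220215)
3135 [158.9, 186.5] z.006 circ [582.1 211.3] 57.9 z.02 [578.1 220.3]
2838 [311.7, 18.7] z.006 circ [432.4 357.7] 33.4 z.02 [437.1 358.2]
2825 [159.9, 199.0] z.006 circ [590.6 217. ] 35.7 z.02 [586.1 225.6]
2323 [317.0, 102.2] z.006 circ [511.2 362.2] 33.5 z.02 [511.4 362.4]
701 [73.7, 262.9] z.006 circ [668.6  74.3] 24.3 z.02 [659.6  91.2]
647 [633.8, 38.0] z.006 circ [387.6 746.1] 50.1 z.02 [394.9 724. ]
419 [321.1, 296.0] z.006 circ [683.  365.7] 16.3 z.02 [673.1 365.7]
t 5.05 tcp [592.4 364.9 104.6] x_tool [-0.002 -0.002 -1.   ] jaw yaw 90.0 j6 -1.12 w 0.186 F [-0.5  0.1 -0.8] | row [80.6  1.2  1.3] -0.053
```

View pics/w_3.png

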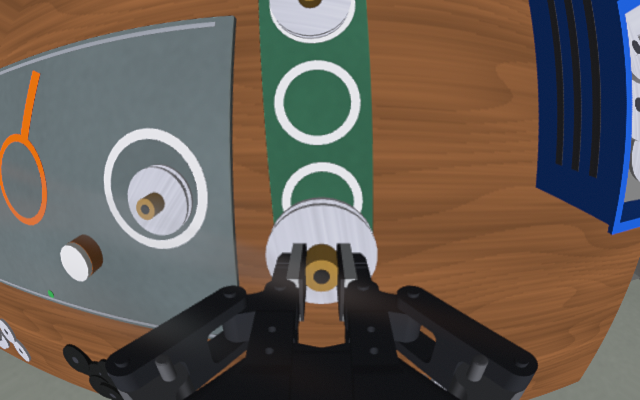

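Pulley A hangs at (321,250) just above spot2's circle. Spot1 shows at (317,102), which comes to (511,362) mm and matches the scene camera. That puts spot2 at about (592,366).

>>> {"fn": "play_rows", "kwargs": {"plan": [[68,1,0,0,1],[68,1,0,0,1],[68,1,0,0,1],[68,1,0,0,1]]}}

```text
time: 5.55
tool_pos: [0.595, 0.3676, 0.0414]
tool_rot: [0.709, 0.001, 0.706, 0.001]
contact_force: [-0.4, -0.5, -0.6]
gripper_width: 0.178
```

```bash
python3 g.py 592 366.2 23 90
```

```text
t 5.55 tcp [595.  367.6  41.4] x_tool [ 0.004  0.002 -1.   ] jaw yaw 90.0 j6 -1.12 w 0.178 F [-0.4 -0.5 -0.6] | row [18.3 -1.4 -3.1] -0.0
```

>>> {"fn": "play_rows", "kwargs": {"plan": [[10,-1,-2,0,1],[14,-1,-2,0,1],[14,-1,-2,0,1],[14,-1,-2,0,1]]}}

```text
time: 6.05
tool_pos: [0.5912, 0.3663, 0.0244]
tool_rot: [0.707, -0.0, 0.707, 0.0]
contact_force: [0.3, -0.2, -0.8]
gripper_width: 0.175
```

```bash
python3 g.py 592 366.2 23 90
```

```text
t 6.05 tcp [591.2 366.3  24.4] x_tool [ 0.  0. -1.] jaw yaw 90.0 j6 -1.12 w 0.175 F [ 0.3 -0.2 -0.8] | row [ 1.4 -0.1  0.8] 0.0
```

>>> {"fn": "play_rows", "kwargs": {"plan": [[1.5,0,1,0,1],[1.5,0,1,0,1],[1.5,0,1,0,-1],[1.5,0,1,0,-1],[1.5,0,1,0,-1],[1.5,0,1,0,-1],[-78,0,0,0,-1],[-78,0,0,0,-1]]}}

```text
time: 7.05
tool_pos: [0.5938, 0.3676, 0.1078]
tool_rot: [0.71, 0.001, 0.704, 0.001]
contact_force: [1.0, -0.1, 0.3]
gripper_width: 1.001
```

```bash
python3 g.py 587 226.5 105 90; python3 sp.py 4
```

```text
t 7.05 tcp [593.8 367.6 107.8] x_tool [ 0.007  0.004 -1.   ] jaw yaw 90.0 j6 -1.12 w 1.001 F [ 1.  -0.1  0.3] | row [   2.2 -141.1   -6.8] 0.0
board ((530.6700439453125, 363.00762939453125), (209.59083557128906, 82.82073974609375), 2.7694647312164307)
4514 [318.7, 196.6] z.006 circ [593.7 366.6] 35.5 z.02 [589.1 366.6]
3076 [157.1, 182.8] z.006 circ [581.9 211.3] 57.7 z.02 [577.9 220.2]
2777 [158.4, 195.2] z.006 circ [589.9 216.9] 35.7 z.02 [585.5 225.5]
2640 [308.2, 17.3] z.006 circ [433.6 357.7] 33.2 z.02 [438.2 358.3]
2275 [313.4, 98.8] z.006 circ [511.1 362.1] 33.5 z.02 [511.2 362.4]
962 [630.4, 34.9] z.006 circ [382.3 745.1] 57.0 z.02 [389.8 723.4]
705 [73.2, 259.5] z.006 circ [668.6  74.7] 24.5 z.02 [659.7  91.4]
448 [460.6, 388.5] z.006 circ [866.1 564.2] 50.6 z.02 [845.9 552.9]
```

>>> {"fn": "play_rows", "kwargs": {"plan": [[2,-140,-5,0,-1],[2,-140,-5,0,-1],[2,-140,-5,0,-1],[2,-140,-5,0,-1],[2,-140,-5,0,-1],[2,-140,-5,0,-1]]}}

```text
time: 7.85
tool_pos: [0.5862, 0.2276, 0.1002]
tool_rot: [0.707, -0.001, 0.707, 0.001]
contact_force: [-1.1, 0.1, -0.3]
gripper_width: 1.001
```

```bash
python3 g.py 587 227.5 27 90; python3 w.py 5 | grep -E 'white|brass'
```

```text
t 7.85 tcp [586.2 227.6 100.2] x_tool [-0.  0. -1.] jaw yaw 90.1 j6 -1.32 w 1.001 F [-1.1  0.1 -0.3] | row [73.2 -0.1  0.8] 0.002
white 8233 [311.8, 199.2] z 0.024 mean [577.6 220.9] circ 576.1 215.3 53.0
white 2965 [477.8, 210.2] z 0.024 mean [586.1 357.9] circ 587.6 359.8 34.9
white 2778 [481.2, 29.4] z 0.024 mean [440.3 350.1] circ 434.8 351.6 33.7
white 1528 [479.9, 117.5] z 0.024 mean [510.5 350.5] circ 510.7 352.6 30.6
white 737 [178.5, 277.8] z 0.024 mean [651.3  99.7] circ 656.0 103.3 21.7
white 715 [18.8, 347.3] z 0.024 mean [ 853.5 -308.5] circ 865.8 -315.3 78.5
white 572 [470.7, 385.0] z 0.024 mean [816.7 413.2] circ 817.0 418.4 30.2
brass 50755 [476.0, 163.5] z 0.042 mean [552.1 378.6] circ 615.4 316.1 487.4
brass 3284 [52.2, 328.9] z 0.042 mean [ 747.  -120.6] circ 733.0 -133.9 135.4
brass 1961 [108.3, 117.3] z 0.042 mean [506.1  63.6] circ 510.1 48.1 67.9
brass 686 [176.2, 371.5] z 0.042 mean [764.1  74. ] circ 764.4 71.7 34.5
brass 519 [318.8, 215.7] z 0.042 mean [583.  226.4] circ 583.4 226.5 11.2
brass 492 [492.6, 17.8] z 0.042 mean [435.1 349.6] circ 434.6 350.3 13.6
brass 466 [460.6, 368.3] z 0.042 mean [756.2 374.1] circ 762.3 370.4 33.1
```

>>> {"fn": "play_rows", "kwargs": {"plan": [[55,-0.5,0,0,-1],[73,-0.5,0,0,-1],[73,-0.5,0,0,-1],[73,-0.5,0,0,-1],[73,-0.5,0,0,1],[73,-0.5,0,0,1],[73,-0.5,0,0,1],[73,-0.5,0,0,1]]}}

```text
time: 8.9
tool_pos: [0.5865, 0.2258, 0.0279]
tool_rot: [0.707, 0.0, 0.707, 0.0]
contact_force: [-0.7, 1.1, -1.1]
gripper_width: 0.18
```

>>> {"fn": "play_rows", "kwargs": {"plan": [[0,0,0,0,1],[0,0,0,0,1],[0,0,0,0,1]]}}

```text
time: 9.28
tool_pos: [0.5865, 0.2258, 0.0278]
tool_rot: [0.707, 0.0, 0.707, 0.0]
contact_force: [-1.2, -0.6, 4.6]
gripper_width: 0.177
```

```bash
python3 g.py 512 362.3 107 90
```

```text
t 9.28 tcp [586.5 225.8  27.8] x_tool [ 0.001  0.    -1.   ] jaw yaw 90.0 j6 -1.32 w 0.177 F [-1.2 -0.6  4.6] | row [-79.2 136.5 -74.5] 0.0
```

>>> {"fn": "play_rows", "kwargs": {"plan": [[-75,0,0,0,1],[-75,0,0,0,1],[-75,136,-75,0,1],[-75,136,-75,0,1],[-75,136,-75,0,1],[-75,136,-75,0,1],[-75,136,-75,0,1],[-75,136,-75,0,1]]}}

```text
time: 10.28
tool_pos: [0.5116, 0.3606, 0.1018]
tool_rot: [0.707, 0.0, 0.707, -0.001]
contact_force: [0.0, -0.1, -2.2]
gripper_width: 0.175
```

```bash
python3 g.py 511.5 362.3 36 90; python3 sp.py 6
```

```text
t 10.28 tcp [511.6 360.6 101.8] x_tool [-0.001 -0.001 -1.   ] jaw yaw 89.9 j6 -1.07 w 0.175 F [ 0.  -0.1 -2.2] | row [65.8  1.7 -0.1] -0.001
board ((462.1816711425781, 359.6930847167969), (151.03289794921875, 82.67845916748047), 2.883683681488037)
5308 [317.9, 102.7] z.006 circ [431.2 358.2] 33.4 z.02 [431.3 358.3]
1985 [167.3, 256.2] z.006 circ [583.7 211.4] 57.7 z.02 [574.8 220.1]
768 [319.4, 302.8] z.006 circ [611.5 362.7] 25.7 z.02 [601.  362.6]
533 [99.2, 327.3] z.006 circ [681.5  74. ] 24.8 z.02 [666.9  90.8]
216 [31.3, 371.4] z.006 circ [ 882.6 -235.3] 50.4 z.02 [ 856.2 -200.4]
```

>>> {"fn": "play_rows", "kwargs": {"plan": [[62,1,0,0,1],[62,1,0,0,1],[62,1,0,0,1],[72,1,0,0,1],[72,1,0,0,1],[72,1,0,0,1]]}}

```text
time: 11.08
tool_pos: [0.5115, 0.363, 0.0311]
tool_rot: [0.707, 0.0, 0.707, 0.0]
contact_force: [0.4, -0.3, -0.8]
gripper_width: 0.176
```

```bash
python3 g.py 511.5 362.3 24 90
```

```text
t 11.07 tcp [511.5 363.   31.1] x_tool [ 0.001  0.001 -1.   ] jaw yaw 90.0 j6 -1.07 w 0.176 F [ 0.4 -0.3 -0.8] | row [ 7.1 -0.7 -0. ] 0.0
```

Next I set it down, release and lift, and then move partway toward the pot.

>>> {"fn": "play_rows", "kwargs": {"plan": [[7,-0.5,0,0,1],[7,-0.5,0,0,1],[7.5,-0.5,0,0,1],[7.5,-0.5,0,0,-1],[7.5,-0.5,0,0,-1],[7.5,-0.5,0,0,-1],[-50,-0.5,0,0,-1],[-160,-0.5,0,0,-1]]}}

```text
time: 12.08
tool_pos: [0.5099, 0.3615, 0.1422]
tool_rot: [0.706, -0.001, 0.708, -0.001]
contact_force: [0.7, -0.4, 1.1]
gripper_width: 1.001
```

```bash
python3 g.py 562 -172 150 62
```

```text
t 12.07 tcp [509.9 361.5 142.2] x_tool [-0.004 -0.002 -1.   ] jaw yaw 90.0 j6 -1.07 w 1.001 F [ 0.7 -0.4  1.1] | row [  -6.9 -533.6   52. ] 0.489
```

>>> {"fn": "play_rows", "kwargs": {"plan": [[-15,-533,52,0.489,-1],[-15,-533,52,0.489,-1],[-15,-533,52,0.489,-1],[-15,-533,52,0.489,-1],[-15,-533,52,0.489,-1],[-15,-533,52,0.489,-1],[-15,-533,52,0.489,-1],[-15,-533,52,0.489,-1]]}}

```text
time: 13.08
tool_pos: [0.5595, -0.1372, 0.1569]
tool_rot: [0.686, 0.171, 0.686, -0.171]
contact_force: [0.6, 0.3, 0.1]
gripper_width: 1.003
```

>>> {"fn": "play_rows", "kwargs": {"plan": [[0,-20,2,0,-1],[0,-20,2,0,-1],[0,-20,2,0,-1]]}}

```text
time: 13.45
tool_pos: [0.552, -0.1523, 0.1565]
tool_rot: [0.686, 0.171, 0.686, -0.17]
contact_force: [-0.3, 0.1, -0.6]
gripper_width: 0.997
```

```bash
cat > pot.py <<'E'
from m import *
import sys
f=grab('wrist'); f['fish']=1; np.save('w_%s.npy'%sys.argv[1],f,allow_pickle=True)
cv2.imwrite('pics/w_%s.png'%sys.argv[1],f['img'][...,::-1])
H=hsv(f); h,s,v=[H[...,i].astype(int) for i in range(3)]
for n,c,q in blob((h>100)&(h<125)&(s>120),1000)[:3]:
    y,x=np.nonzero(q); W=onz(f,x,y,.064)[:,:2].astype(np.float32)*1000; print('lid',n,c,cv2.minEnclosingCircle(W), 'mean',W.mean(0))
for n,c,q in blob((v<55)&(s<120),150)[:8]:
    y,x=np.nonzero(q)
    for z in (.061,.092): print('black',n,c,z,cv2.minAreaRect(onz(f,x,y,z)[:,:2].astype(np.float32)*1000))
E
python3 pot.py 7; python3 g.py 562 -172 150 62
```

```text
lid 7205 [302.0, 220.6] ((560.9031982421875, -175.95895385742188), 46.156761169433594) mean [ 557.4673  -173.32079]
lid 3814 [118.7, 220.9] ((493.8685607910156, -355.0907897949219), 98.99205780029297) mean [ 476.0852  -339.40335]
lid 3721 [48.2, 322.2] ((529.838134765625, -603.2826538085938), 147.8658447265625) mean [ 529.0504 -602.0735]
black 28859 [376.9, 348.7] 0.061 ((821.0994873046875, -94.37374877929688), (737.3395385742188, 283.8683166503906), 51.5003547668457)
black 28859 [376.9, 348.7] 0.092 ((777.056396484375, -97.15435791015625), (641.57666015625, 247.0005340576172), 51.5003547668457)
black 5597 [109.8, 360.4] 0.061 ((594.0659790039062, -595.3997802734375), (382.9405212402344, 207.23231506347656), 85.0360336303711)
black 5597 [109.8, 360.4] 0.092 ((579.5090942382812, -533.1090087890625), (333.2056884765625, 180.3178253173828), 85.0360107421875)
black 1578 [292.6, 117.7] 0.061 ((482.0154724121094, -138.6214599609375), (18.095897674560547, 83.57562255859375), 65.08515167236328)
black 1578 [292.6, 117.7] 0.092 ((482.0114440917969, -135.65505981445312), (15.745688438415527, 72
[... 266 characters left out ...]
3772430419922), 64.85449981689453)
black 946 [370.2, 132.4] 0.061 ((519.6458740234375, -90.66508483886719), (37.85837173461914, 36.160701751708984), 8.456975936889648)
black 946 [370.2, 132.4] 0.092 ((514.75439453125, -93.92728424072266), (32.941444396972656, 31.464292526245117), 8.456984519958496)
black 241 [631.9, 9.1] 0.061 ((512.1974487304688, 287.57525634765625), (18.22364616394043, 54.73242950439453), 3.48276686668396)
black 241 [631.9, 9.1] 0.092 ((508.2734680175781, 235.18870544433594), (15.856819152832031, 47.6240234375), 3.482717514038086)
t 13.5 tcp [ 552.1 -152.1  156.6] x_tool [-0.     0.001 -1.   ] jaw yaw 62.1 j6 -1.48 w 0.999 F [-0.8  0.3 -0.1] | row [  6.6 -12.9  18.1] 0.002
```

View pics/w_7.png

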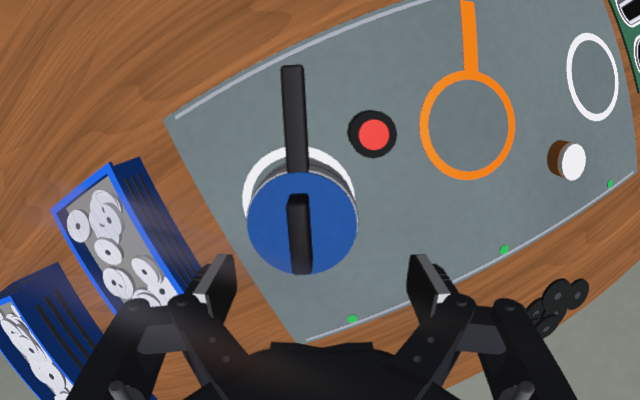

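The view shows the pot lid at (302,222), the handle straight up to (292,68), the ring stack (372,133) and the now clear orange ring (468,125). Pot axis is about (560,-175) mm and its handle points to about 155°. I'll measure the orange ring from this frame as well.

```bash
cat > org.py <<'E'
from m import *
import sys
from scipy.optimize import least_squares
for k in sys.argv[1:]:
    f=np.load('w_%s.npy'%k,allow_pickle=True).item(); H=hsv(f); h,s,v=[H[...,i].astype(int) for i in range(3)]
    q=(h>8)&(h<17)&(s>215)&(v>180)
    y,x=np.nonzero(q); W=onz(f,x,y,.01)[:,:2]*1000
    r=np.array([559,11.])
    for _ in range(3):
        A=W[np.hypot(*(W-r).T)<63]; r=least_squares(lambda c:np.hypot(*(A-c).T)-51.5,r,loss='soft_l1',f_scale=3).x
    d=np.hypot(*(W-r).T); st=W[(d>65)&(d<140)]; a=st.mean(0)-r
    L=cv2.fitLine(st.astype(np.float32),cv2.DIST_L2,0,.01,.01).ravel()
    print(k,r.round(1),'stripe bearing',np.degrees(np.arctan2(a[1],a[0])).round(1),'line',np.degrees(np.arctan2(L[1],L[0])).round(1),'far',d[d<150].max().round(1))
E
python3 org.py 1 7; python3 g.py 560 -174.5 110 65
```

```text
t 13.5 tcp [ 552.1 -152.1  156.6] x_tool [-0.     0.001 -1.   ] jaw yaw 62.1 j6 -1.48 w 0.999 F [-0.8  0.3 -0.1] | row [ 46.6 -16.1  17.5] -0.051org.py:11: RuntimeWarning: Mean of empty slice.
  d=np.hypot(*(W-r).T); st=W[(d>65)&(d<140)]; a=st.mean(0)-r
  ret = um.true_divide(
Traceback (most recent call last):
  File "org.py", line 12, in <module>
    L=cv2.fitLine(st.astype(np.float32),cv2.DIST_L2,0,.01,.01).ravel()
      ~~~~~~~~~~~^^^^^^^^^^^^^^^^^^^^^^^^^^^^^^^^^^^^^^^^^^^^^
cv2.error: OpenCV(4.12.0) /io/opencv/modules/imgproc/src/linefit.cpp:50: error: (-215:Assertion failed) count > 0 in function 'fitLine2D_wods'
```

```bash
sed -i 's/q=(h>8).*/q=(h>8)\&(h<22)\&(s>150)\&(v>205)/' org.py
sed -i 's/    r=np.array(\[559,11.\])/    r=np.array([559,11.]); W=W[np.hypot(*(W-r).T)<150]; print(len(W))/' org.py; python3 org.py 1 2 7
```

```text
4799
1 [564.3  10.3] stripe bearing 154.3 line -25.5 far 129.7
4323
2 [563.8  10.3] stripe bearing 154.2 line -25.8 far 129.5
3270
7 [564.2  10.7] stripe bearing 154.3 line -25.7 far 130.0
```

>>> {"fn": "play_rows", "kwargs": {"plan": [[40,-16,17.5,-0.051,-1],[40,-16,17.5,-0.051,-1],[40,-16,17.5,-0.051,-1],[40,-16,17.5,-0.051,-1]]}}

```text
time: 14.0
tool_pos: [0.561, -0.1756, 0.1185]
tool_rot: [0.691, 0.153, 0.689, -0.153]
contact_force: [-0.9, 0.1, -0.8]
gripper_width: 0.999
```

```bash
python3 pot.py 8|head -1; python3 g.py 560 -174.5 70 65
```

```text
lid 10424 [320.8, 214.5] ((560.9277954101562, -175.92391967773438), 46.23952102661133) mean [ 556.7498  -174.07457]
t 14.05 tcp [ 561.  -175.8  118.5] x_tool [ 0.002 -0.001 -1.   ] jaw yaw 65.0 j6 -1.56 w 0.996 F [-0.1 -1.3  0. ] | row [48.5  0.7 -1.5] -0.001
```

Three wrist views agree: orange ring at (564,10.4) mm, stripe bearing 154.3°, stripe end at 130 mm, which matches the given size. The partly hidden scene fit differed by 5 mm. The pot's handle is already at about 155°, so it needs almost no turn. Next I grip the bar.

>>> {"fn": "play_rows", "kwargs": {"plan": [[35,0,-1,0,-1],[46,0,-1,0,-1],[48,0,-1,0,-1],[48,0,-1,0,-1],[48,0,-1,0,1],[48,0,-1,0,1],[48,0,-1,0,1],[48,0,-1,0,1]]}}

```text
time: 15.05
tool_pos: [0.5594, -0.1756, 0.0691]
tool_rot: [0.69, 0.154, 0.69, -0.153]
contact_force: [0.6, -0.2, 0.2]
gripper_width: 0.167
```

>>> {"fn": "play_rows", "kwargs": {"plan": [[0,0,0,0,1],[0,0,0,0,1],[0,0,0,0,1]]}}

```text
time: 15.42
tool_pos: [0.5594, -0.1756, 0.069]
tool_rot: [0.69, 0.154, 0.69, -0.153]
contact_force: [-0.1, 2.4, 3.0]
gripper_width: 0.176
```

```bash
python3 g.py 616 -100 70; python3 pot.py 9|head -1
```

```text
t 15.43 tcp [ 559.4 -175.6   69. ] x_tool [ 0.  0. -1.] jaw yaw 64.9 j6 -1.56 w 0.176 F [-0.1  2.4  3. ] | row [-0.9 92.5 19.3] 0.0
lid 10985 [321.5, 228.3] ((560.7477416992188, -176.2427978515625), 46.273033142089844) mean [ 545.3835 -169.0604]
```

>>> {"fn": "play_rows", "kwargs": {"plan": [[0,6,1,0,1],[0,19,4,0,1],[0,33,7,0,1],[0,47,10,0,1],[0,61,13,0,1],[0,75,16,0,1],[0,87,18,0,1],[0,92.5,19,0,1]]}}

```text
time: 16.48
tool_pos: [0.616, -0.0997, 0.069]
tool_rot: [0.69, 0.153, 0.69, -0.154]
contact_force: [-7.2, -9.4, 14.6]
gripper_width: 0.175
```

```bash
python3 g.py 616 -62 69; python3 g.py 562.5 11 69; python3 pot.py 10|head -1
```

```text
t 16.48 tcp [616.  -99.7  69. ] x_tool [-0.    -0.001 -1.   ] jaw yaw 65.0 j6 -1.41 w 0.175 F [-7.2 -9.4 14.6] | row [ -0.1  34.1 -15.9] 0.0
t 16.48 tcp [616.  -99.7  69. ] x_tool [-0.    -0.001 -1.   ] jaw yaw 65.0 j6 -1.41 w 0.175 F [-7.2 -9.4 14.6] | row [ -0.1  77.7 -95.3] 0.0
lid 11005 [321.2, 228.3] ((617.2177124023438, -100.47895812988281), 46.199058532714844) mean [601.9852  -93.34906]
```

>>> {"fn": "play_rows", "kwargs": {"plan": [[0,10,-4,0,1],[0,22,-10,0,1],[0,34,-16,0,1],[0,40,-28,0,1],[0,47,-40,0,1],[0,54,-53,0,1],[0,61,-66,0,1],[0,68,-78,0,1]]}}

```text
time: 17.52
tool_pos: [0.5732, -0.0046, 0.069]
tool_rot: [0.69, 0.154, 0.69, -0.154]
contact_force: [1.9, -2.4, 3.9]
gripper_width: 0.17
```

>>> {"fn": "play_rows", "kwargs": {"plan": [[0,7,-11,0,1],[0,10,-17,0,1],[0,10,-17,0,1],[0,10,-17,0,1]]}}

```text
time: 18.02
tool_pos: [0.5621, 0.0124, 0.0691]
tool_rot: [0.689, 0.154, 0.691, -0.153]
contact_force: [0.0, 3.7, 6.7]
gripper_width: 0.173
```

```bash
python3 g.py 562.7 11.1 69; python3 pot.py 11; python3 org.py 11
```

```text
t 18.02 tcp [562.1  12.4  69.1] x_tool [-0.001  0.003 -1.   ] jaw yaw 64.9 j6 -1.25 w 0.173 F [0.  3.7 6.7] | row [ 0.1 -0.9  1.1] 0.0
lid 10983 [321.4, 228.4] ((563.5084228515625, 11.768182754516602), 46.2494010925293) mean [548.18506   18.865261]
lid 5550 [35.0, 319.6] ((540.580322265625, -337.2349548339844), 158.53221130371094) mean [ 530.6875 -291.3153]
black 32943 [325.0, 351.4] 0.061 ((644.6268920898438, -25.25811767578125), (396.9107971191406, 167.83050537109375), 64.73651885986328)
black 32943 [325.0, 351.4] 0.092 ((613.0814819335938, -10.83599853515625), (315.64105224609375, 133.4662628173828), 64.73651885986328)
black 5166 [320.2, 84.5] 0.061 ((484.43133544921875, 48.24879837036133), (17.935131072998047, 83.40261840820312), 65.21231842041016)
black 5166 [320.2, 84.5] 0.092 ((485.6867980957031, 47.61988067626953), (14.26279067993164, 66.32543182373047), 65.21232604980469)
black 4292 [321.3, 270.8] 0.061 ((576.7763671875, 5.576147079467773), (24.570947647094727, 82.9609603881836), 64.83761596679688)
black 4292 [321.3, 270.8] 0.092 ((559.1236572265625, 13.684747695922852), (19
[... 1160 characters left out ...]
-485.3277587890625), (28.623104095458984, 101.22496795654297), 81.84246826171875)
black 238 [18.1, 375.0] 0.092 ((568.4891967773438, -376.7037658691406), (22.762365341186523, 80.49855041503906), 81.84243774414062)
1577org.py:11: RuntimeWarning: Mean of empty slice.
  d=np.hypot(*(W-r).T); st=W[(d>65)&(d<140)]; a=st.mean(0)-r
  ret = um.true_divide(
Traceback (most recent call last):
  File "org.py", line 12, in <module>
    L=cv2.fitLine(st.astype(np.float32),cv2.DIST_L2,0,.01,.01).ravel()
      ~~~~~~~~~~~^^^^^^^^^^^^^^^^^^^^^^^^^^^^^^^^^^^^^^^^^^^^^
cv2.error: OpenCV(4.12.0) /io/opencv/modules/imgproc/src/linefit.cpp:50: error: (-215:Assertion failed) count > 0 in function 'fitLine2D_wods'
```

View pics/w_11.png

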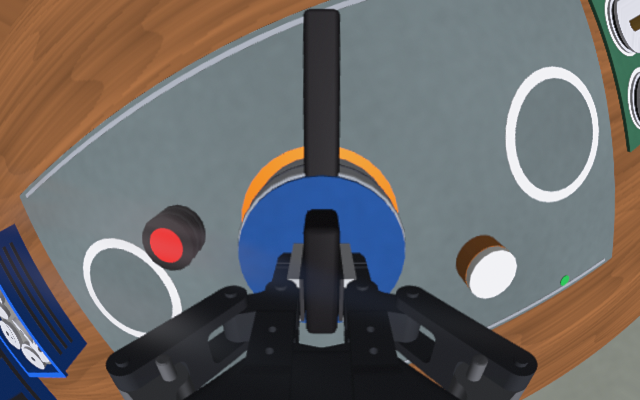

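The pot stands on the orange ring, with the handle hiding the stripe and an even orange rim visible at (320,155). Lid centre is (563.5,11.8) against a target of (564,10.4). Now I release and rise.

>>> {"fn": "play_rows", "kwargs": {"plan": [[0,0,0,0,-1],[0,0,0,0,-1],[0,0,0,0,-1],[0,0,0,0,-1],[-60,0,0,0,-1],[-110,0,0,0,-1],[-170,0,0,0,-1],[-170,0,0,0,-1]]}}

```text
time: 19.08
tool_pos: [0.5659, 0.0106, 0.2463]
tool_rot: [0.695, 0.154, 0.686, -0.153]
contact_force: [-0.3, -0.1, 0.3]
gripper_width: 0.997
```

```bash
python3 g.py 500 200 240
cat > fin.py <<'E'
from m import *
f=grab('scene'); cv2.imwrite('pics/s2.png',f['img'][...,::-1]); np.save('w_s2.npy',f,allow_pickle=True)
H=hsv(f); h,s,v=[H[...,i].astype(int) for i in range(3)]; P=cloud(f); P[f['range_z']<=0]=9
roi=np.zeros(h.shape,bool); roi[130:365,190:530]=1
for n,c,m in blob(roi&(s<40)&(v>200),60):
    y,x=np.nonzero(m); z=np.median(P[m][:,2]); print('white',n,c,z.round(4),np.round(cv2.minEnclosingCircle(onz(f,x,y,z)[:,:2].astype(np.float32)*1000)[0],1))
up=roi&(P[...,2]>.018)&(P[...,2]<.12)
for n,c,m in blob(up,60):
    p=P[m]; t=p[p[:,2]>p[:,2].max()-.006]; print('up',n,c,'zmax',p[:,2].max().round(4),'top',t.mean(0).round(4),'xy',p[:,:2].min(0).round(3),p[:,:2].max(0).round(3))
b=(P[...,2]>.045)&(P[...,2]<.075)&(h>100)&(h<125)&(P[...,1]<-.25)&(P[...,1]>-.5)&(P[...,0]>.3)&(P[...,0]<.75)
print('basket',cv2.minAreaRect((P[b][:,:2]*1000).astype(np.float32)))
l=blob((P[...,2]>.058)&(P[...,2]<.07)&(h>100)&(h<125)&(s>120)&(P[...,1]>-.2))[0][2]; y,x=np.nonzero(l); print('lid',cv2.minEnclosingCircle(onz(f,x,y,.064)[:,:2].astype(np.float32)*1000))
E
python3 fin.py; python3 pot.py 12 | head -8; python3 sp.py 13
```

```text
t 19.07 tcp [565.9  10.6 246.3] x_tool [ 0.012 -0.001 -1.   ] jaw yaw 64.9 j6 -1.25 w 0.997 F [-0.3 -0.1  0.3] | row [   5.2  143.6 -140.1] 0.0
white 731 [448.2, 328.3] 0.0199 [599.9 369.8]
white 598 [472.1, 302.4] 0.0198 [520.6 365. ]
white 560 [384.2, 279.8] 0.0107 [581.4 214.9]
white 501 [493.7, 279.6] 0.0198 [440.5 361.8]
white 243 [272.1, 192.3] 0.011 [ 554.7 -180. ]
white 239 [322.4, 256.9] 0.0382 [649.2 113.8]
white 196 [255.5, 140.9] 0.0567 [ 469.9 -374.5]
white 165 [230.3, 149.3] 0.0563 [ 550.9 -376.3]
up 2078 [324.0, 212.6] zmax 0.0944 top [0.5677 0.0136 0.0915] xy [ 0.447 -0.106] [0.614 0.075]
up 2071 [243.8, 150.7] zmax 0.0643 top [ 0.5094 -0.3659  0.0603] xy [ 0.417 -0.436] [ 0.604 -0.308]
up 1315 [460.1, 142.6] zmax 0.101 top [0.0452 0.0468 0.0965] xy [-0.042 -0.07 ] [0.082 0.079]
up 826 [448.8, 325.7] zmax 0.0403 top [0.5955 0.3675 0.038 ] xy [0.564 0.338] [0.625 0.397]
up 688 [473.1, 299.9] zmax 0.0402 top [0.5149 0.3638 0.038 ] xy [0.483 0.333] [0.544 0.393]
up 580 [493.7, 276.7] zmax 0.0408 top [0.4343 0.358  0.038 ] xy [0.402 0.328] [0.463 0.387]
up 511 [226.5, 302
[... 1609 characters left out ...]
.061 ((484.5067138671875, 48.63426208496094), (17.727937698364258, 81.06364440917969), 65.00777435302734)
board ((537.5171508789062, 362.3697509765625), (195.3244171142578, 84.61917877197266), 2.9143755435943604)
1736 [466.8, 117.4] z.006 circ [581.4 217.2] 57.8 z.02 [578.  210.7]
1481 [195.4, 220.0] z.006 circ [ 555.6 -183. ] 57.9 z.02 [ 553.2 -174.6]
1094 [533.4, 38.8] z.006 circ [512.9 368.4] 38.7 z.02 [512.1 356.3]
1007 [551.8, 91.0] z.006 circ [593.8 372.1] 39.0 z.02 [589.9 359.9]
967 [66.7, 231.1] z.006 circ [ 460.1 -438.5] 56.6 z.02 [ 461.2 -420.5]
930 [94.0, 275.9] z.006 circ [ 556.3 -439.7] 56.8 z.02 [ 553.9 -421.7]
832 [426.6, 201.4] z.006 circ [662.7 119.9] 23.3 z.02 [656.3 117.1]
```

View pics/s2.png

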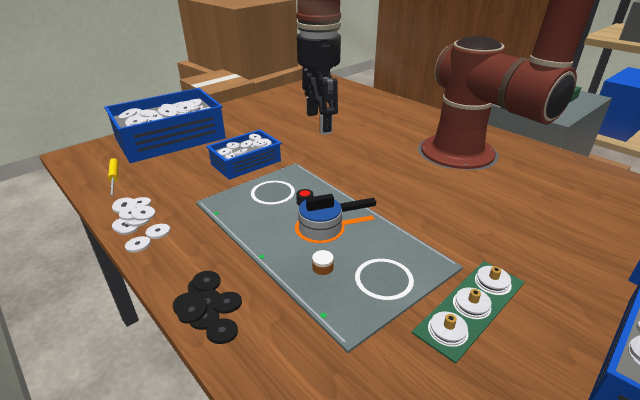

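The scene view shows three pulleys in an even row at (494,277), (473,300) and (449,326). The pot is on the orange ring at (320,215) with its handle over the stripe, and the jar, basket and stack look unmoved. One quick check of the stack's red core, then I hand in.

Run:
```python
from m import *
for f in (np.load('w_2.npy',allow_pickle=True).item(),np.load('w_12.npy',allow_pickle=True).item()):
    H=hsv(f); h,s,v=[H[...,i].astype(int) for i in range(3)]
    b=blob(((h<5)|(h>175))&(s>150)&(v>120),20)[0]; y,x=np.nonzero(b[2]); print(b[:2],onz(f,x,y,.038).mean(0))
print(manip.state()['contact_force'], manip.job_done())
```

```text
(824, [184.3, 188.0]) [ 0.52490596 -0.08789183  0.038     ]
(376, [231.6, 178.4]) [ 0.52507006 -0.08786075  0.038     ]
the job is handed in; nothing more can be done
[-0.05627275 -0.50673617  0.76730401] None
```

Both stray pulleys now stand on the green board, and the glue pot stands on the orange ring with its handle over the stripe. I handed the job in at about 19 s, and no verdict was reported.

- **Pulleys:** I pinched each by its hub. Pulley A went to spot2 and pulley B to spot1. The three pulleys are flat, about 81 mm apart, and the two moved ones are within about 2 mm of their circles in the scene view.
- **Pot:** I slid it by its bar grip around the ring stack without lifting it. It stands about 1.5 mm from the ring centre by the wrist camera and about 3.7 mm by the scene camera. The handle points to 155°, against 154.3° for the stripe.
- **Bystanders:** The ring stack and jar moved less than 1 mm. The basket moved about 1 mm at most, which is within measuring noise, and the pulley already in the row did not move.
- **Disagreements:** My first scene fit of the orange ring, partly hidden by pulley A, was 5 mm off in x from three agreeing wrist views. I used the wrist value, and the stripe length came out right at 130 mm. The scene and wrist cameras also differed by 2–5 mm in x on the pulleys. One stripe fit failed because the pot covered the stripe, so I did not measure the stripe again after the slide.

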